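Shut the marked gas valve in the bench gas box

ROBOT

A 6-joint arm with a two-finger parallel gripper is mounted at the origin on the work surface. World frame = base frame: x ahead of the robot, y to its left, z up, the work surface at z = 0. Lengths are in m, angles in rad, forces in N, time in s.
With the tool pointing down it reaches from about 0.425 to 0.95 m from the base axis. Payload 3.5 kg.
Tool frame: the origin (TCP) lies midway between the tips of the shut fingers; the grasp point (between the pads) lies 19 mm behind it; z points along the fingers, y is the direction in which the jaws open and shut (so a half turn about z gives the same grasp; the last joint's range is limited). The gripper opens to 85 mm and grips with 20 to 120 N. Pads are 22 mm wide; open, the fingers measure 114 mm over their backs; the gripper's body (76 mm by 85 mm) begins 54 mm behind the grasp point. The pads swing forward as they close: fully open they stand 13 mm farther back than shut.
Start: joints at [-1.485, 0.286, 1.577, -0, 1.279, -0.15], TCP at [0.158, -0.656, 0.192] pointing down, gripper open.
Joint ranges: [-2.77, 2.77], [-0.9, 2.22], [0.21, 2.48], [-1.53, 4.67], [0.24, 2.81], [-2.84, 2.84]. Speed limits (rad/s): [2.79, 2.79, 3.14, 3.14, 3.14, 3.14].

INTERFACE

Orientations are given as a unit quaternion [x, y, z, w].
In Python, from plant import * gives the robot as it stands.
- The arm moves only by the shell command python3 -m jog 'ROWS' [FORCE]. ROWS is a JSON object of lists of equal length, an entry for each row: "travel": the shift along the world's x, y, z in mm, a list of three; "dr": the turn, a rotation vector about the world's x, y, z in degrees, a list of three; "jaw": the closure in counts, from 0 (fully open) to 255 (shut). In form: {"travel": [[x, y, z], ...], "dr": [[wx, wy, wz], ...], "jaw": [jaw, ...]}. A call has 1 to 5 rows; each row shifts and turns the commanded pose from where the row before left it; what a row does not reach is not made up. A row lasts 1/12 s, in which the tool goes at most 41.7 mm and 7.16 degrees, less where a joint would pass 70% of its speed; a pose out of reach is approached as far as the arm can. A call is refused whole if a number of a shift passes 41.7 or a number of a turn 7.16, either way. A call with a gripper value outside its range is refused whole. The fingers move at their own pace and stop on an object; FORCE is the grip in N (left out, the last holds). Time passes only in rows, so rows that do not move let the fingers close. It gives the time, the measured TCP pose, the force and the opening at its end, in the units of the state.
- get_state(): the state, without advancing time (a new reading comes with each control period).
- read_camera(name): name is "scene" or "top"; returns the picture (400x640x3 uint8, red, green, blue); there is no depth.
- camera_info(name): a dict with "K" (3x3 intrinsics, pixels), "k1" (the pictures are not rectified: a ray, as slopes to the right and down, at radius r is drawn at 1 + k1 r^2 times it, then the intrinsics apply), "R" (3x3) and "t" (3): a world point X has camera coordinates R X + t. Camera axes: x right, y down, z forward; pixel columns grow to the right and rows downward; lengths in m; the calibration is good to about 2 mm. A picture is of the moment at which its call begins. camera_info takes no time and is no camera call.
- sign_off(): hands the job in, once; it reports no verdict.
The state is a dict: "time": time; "qpos": joint angles; "dq": joint speeds; "joint_efforts": joint torques, N m; "eef_pos": TCP position; "tcp_rot": TCP orientation; "contact_force": force on the tool from outside, world axes, zero at the start; "wrist_torque": the same for the moment, N m; "opening": opening from 0.0 (shut) to 1.0 (fully open).
Only numpy, scipy, OpenCV 4.12 (cv2) and the standard library are available. Lean on these libraries where they do the work, as an engineer would, in place of code of your own. Each camera call takes 0.05 s, during which the arm holds its last target. There are 200 camera calls.

TASK

Shut off the gas valve with the red handle in the bench gas box: with closed fingertips gently push the sliding cover by its bow handle all the way back over the rear of the box, then push the red lever just as gently clockwise until it is fully shut, crosswise to its pipe. Only push, do not grip or lift anything; leave the blue and yellow valves, the jars and the other things on the bench as they are, and finish with the cover left open and the hand clear.

Things in the scene. Friction and masses are not known exactly. Their poses are not given: they have to be found in the camera images.
- gas_box: Fixed white sheet-steel box, 345 mm along its x, 410 mm along its y, 95 mm tall, aluminium rails 18 mm wide on its long sides, up to 108 mm. Origin on the bench under the middle of the front valve bay; x points to the rear (away from the robot), y left, z up; the box may stand turned. It spans x -90 to +255, y -205 to +205 mm; gauges behind it, at x 275 to 305 mm, rise to 156 mm; hose outlets jut 40 mm from its front
- bay (a point): Middle of the valve bay at its mouth, 95 mm above the bench, at box x = 0, y = 0. The bay is open above once the cover is back; inside it is x -85 to +85, y -200 to +200 mm. Three copper pipes run through it along x, 92 mm apart, each with one lever valve; the red, blue and yellow valves change places from start to start. A fixed panel closes the box behind the bay
- cover (a joint): How far the sliding cover is pushed back along the box's +x, m: 0 = over the valve bay, 0.155 = fully back over the rear panel, at its stop. Starts at 0 to 0.02, slides with about 3 N of friction, stays where left. A flat aluminium sheet, 175 (x) by 396 mm, top 101 mm above the bench, captive in the rails
- cover_grip (a point): Middle of the black bow handle on the cover, 133 mm above the bench: a level bar 14 mm thick, 124 mm long along the box's y, on a post at either end, 25 mm free under it. It stands in the middle of the cover: box x = joint value, y = 0
- red_handle (a joint): Angle of the red (marked) lever, rad: 0 = open, it lies along its pipe and points from its stem to the box's -x; it turns clockwise seen from above to pi/2 = fully shut, at its stop, crosswise and pointing to the box's +y. Starts at 0 to 0.3, needs about 0.2 N m (4 to 5 N at 45 mm from the stem), stays where left
- red_stem (a point): Point on the upright turning axis of the red lever, at the lever's mid height, 74 mm above the bench; at box x = +30 mm and box y = -100, -8 or +84 mm
- red_tip (a point): Outer end of the red lever, 70 mm from the stem axis, 74 mm above the bench. Its red sleeve is 18 mm wide and 14 mm thick (67 to 81 mm above the bench), from 18 to 70 mm from the axis. Apart from the stem (18 mm thick), nothing under the levers is higher than 52 mm above the bench
- blue_handle (a joint): Angle of the blue lever handle, rad, same make and same sense as the red one; starts nearly open, at 0 to 0.06
- blue_tip (a point): Outer end of the blue handle, 70 mm from its stem axis, 74 mm above the bench
- yellow_handle (a joint): Angle of the yellow lever handle, rad, same make and same sense as the red one; starts nearly open, at 0 to 0.06
- yellow_tip (a point): Outer end of the yellow handle, 70 mm from its stem axis, 74 mm above the bench
- jar_green: Upright white screw-cap sample jar with a green band, 62 mm across, 76 mm tall, beside the gas box on its +y side; loose. Origin at the centre of its underside.
- jar_blue: Upright white sample jar with a dark blue band, 62 mm across, 76 mm tall, beside the box on its -y side; loose. Origin at the centre of its underside.
- jar_orange: Upright white sample jar with an orange band, 62 mm across, 76 mm tall, beside the front corner of the box on its +y side; loose. Origin at the centre of its underside.
- amber_bottle: Upright amber reagent bottle with a blue cap, 70 mm across, 150 mm tall, on the box's -y side; loose. Origin at the centre of its underside.
- beaker: Upright glass beaker, 72 mm across, 90 mm tall, on the box's +y side; loose. Origin at the centre of its underside.
- spatula: Laboratory spatula with a wooden handle and a 20 mm wide steel blade, 200 mm long, 12 mm thick, lying flat on the bench on the box's -y side; loose. Origin at its underside, near mid length.

How it is judged:
By the outcome, as a careful person would: the job done as asked, in the order asked, and still so for the second after the job is handed in, with the robot touching nothing.
It also fails if it takes over 48 s, if anything falls off the work surface, if the arm or the gripper's body presses on something with over 40 N, if the wrist force passes 120 N, or if a joint passes its speed limit or range.

## Working session

There is one attempt and no reset: what is moved stays moved. The work goes in short steps, Python scripts to look and compute and a shell command to move; the robot and the scene stay as the last step left them, time stands still between calls to the robot, and variables do not carry over. Pictures are saved under pics/ and viewed, about 8 in all and at most 12, crops included, and the job is handed in when it is done.

```bash
mkdir -p pics; ls
python3 - <<'E'
from plant import *
import cv2
for n in("scene","top"):
    im=read_camera(n); cv2.imwrite(f"pics/{n}0.png",im[:,:,::-1])
    c=camera_info(n); print(n,c)
print(get_state())
E
```

```text
pics
scene {'K': array([[515.60262092,   0.        , 321.04856181],
       [  0.        , 515.60262092, 196.5887366 ],
       [  0.        ,   0.        ,   1.        ]]), 'k1': -0.16795338556303369, 'R': array([[-0.76439369,  0.64462372,  0.01274964],
       [ 0.45003263,  0.54759983, -0.70541127],
       [-0.46170654, -0.53347417, -0.70868356]]), 't': array([ 0.44896166, -0.19136253,  1.63532421])}
top {'K': array([[497.29747704,   0.        , 315.18116595],
       [  0.        , 497.29747704, 202.59954128],
       [  0.        ,   0.        ,   1.        ]]), 'k1': -0.00911123266200144, 'R': array([[ 0.01959885, -0.99974334,  0.01136371],
       [-0.98822036, -0.02109587, -0.15157668],
       [ 0.1517775 , -0.00825912, -0.98838018]]), 't': array([-0.01057238,  0.58680216,  1.18341253])}
{'time': 0.1, 'qpos': array([-1.48503659e+00,  2.87120471e-01,  1.57801862e+00,  1.37475784e-05,
        1.27860147e+00, -1.49987691e-01]), 'dq': array([-0.00065929, -0.00140405, -0.0040802 ,  0.0007782 , -0.00025642,
       -0.00095712]), 'joint_efforts': array([ 7.01319950e-04, -4.07297409e+01, -2.93699169e+01, -1.42300719e-04,
        3.42664775e-03,  6.11761564e-06]), 'eef_pos': array([ 0.1576421 , -0.65564393,  0.19116314]), 'tcp_rot': array([ 9.93060595e-01,  1.17598901e-01,  4.10598118e-05, -1.07318558e-03]), 'contact_force': array([ 0.64181998, -0.1262195 , -0.25905624]), 'wrist_torque': array([ 0.01304171, -0.00818439,  0.00399451]), 'opening': 1.000414223631663}
```

View pics/top0.png

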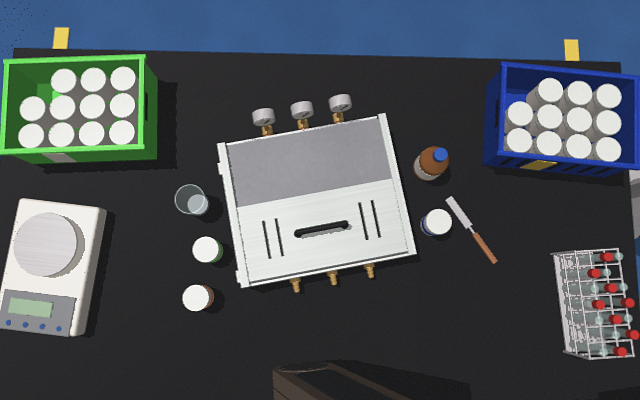

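View pics/scene0.png

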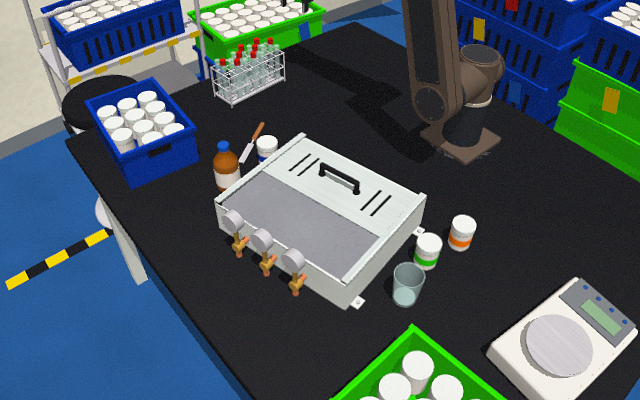

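The top view shows the box with corners near (241,287), (218,144), (383,114) and (416,254), and the handle bar from about (297,233) to (347,224). Next I'll enlarge it and fit the box pose.

```bash
cat > h.py <<'E'
import numpy as np, cv2
from plant import *
def ray(n,uv,z):
    c=camera_info(n);K=np.array(c["K"]);R=np.array(c["R"]);t=np.array(c["t"])
    d=np.array([(uv[0]-K[0,2])/K[0,0],(uv[1]-K[1,2])/K[1,1]]);s=d.copy()
    for _ in range(20): s=d/(1+c["k1"]*(s@s))
    w=R.T@np.array([*s,1]);o=-R.T@t
    return o+w*(z-o[2])/w[2]
def proj(n,X):
    c=camera_info(n);K=np.array(c["K"]);p=np.array(c["R"])@np.asarray(X)+c["t"]
    s=p[:2]/p[2];s=s*(1+c["k1"]*(s@s));return K[:2,:2]@s+K[:2,2]
def pic(n,name,x,y,w,h,k):
    im=read_camera(n);cv2.imwrite(f"pics/raw_{name}",im[:,:,::-1])
    cv2.imwrite(f"pics/{name}",cv2.resize(im[y:y+h,x:x+w,::-1],None,fx=k,fy=k,interpolation=cv2.INTER_CUBIC))
def box(b,p):
    c,s=np.cos(b[2]),np.sin(b[2]);return np.array([b[0]+c*p[0]-s*p[1],b[1]+s*p[0]+c*p[1],p[2]])
E
python3 - <<'E'
from h import *
im=cv2.imread("pics/top0.png")[100:300,205:425]
cv2.imwrite("pics/c1.png",cv2.resize(im,None,fx=3,fy=3,interpolation=cv2.INTER_CUBIC))
E
```

```text
(no output)
```

View pics/c1.png

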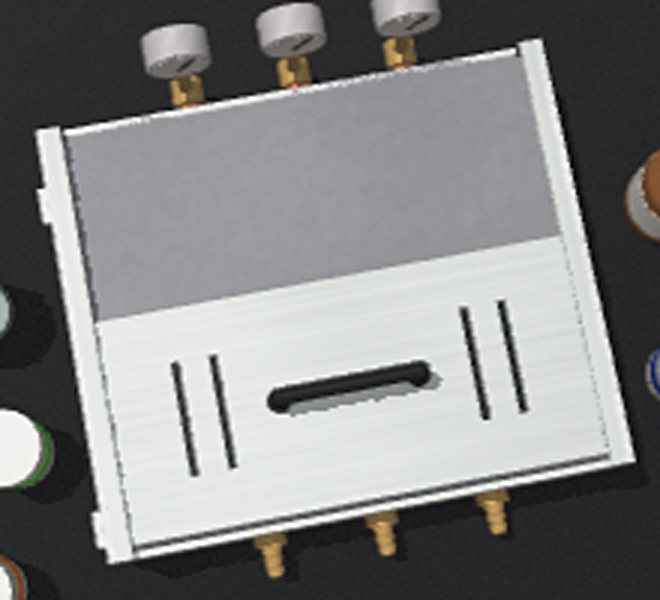

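Run:
```python
from h import *
from scipy.optimize import least_squares
P=[(36,131),(541,40),(635,461),(108,563)];B=[(.255,.205,.108),(.255,-.205,.108),(-.09,-.205,.108),(-.09,.205,.108)]
P=[np.array(p)/3+[205,100] -1/3 for p in P]
f=lambda b:np.concatenate([proj("top",box(b,q))-p for p,q in zip(P,B)])
r=least_squares(f,[.55,0,.15]);print(r.x,r.fun.round(2))
b=r.x
W=[ray("top",p,.108) for p in P]
print([np.linalg.norm(W[i]-W[(i+1)%4]).round(4) for i in range(4)])
for q in [(268,402),(430,372),(349,387)]:
    w=ray("top",np.array(q)/3+[205,100]-1/3,.138);d=w[:2]-b[:2];c,s=np.cos(b[2]),np.sin(b[2])
    print("bar",w.round(4),(c*d[0]+s*d[1]).round(4),(-s*d[0]+c*d[1]).round(4))
# scene check
im=cv2.imread("pics/scene0.png")
for q in B+[(.005,0,.14),(.0,.06,.14)]:
    u=proj("scene",box(b,q));cv2.circle(im,tuple(int(round(v)) for v in u),2,(0,0,255),-1)
cv2.imwrite("pics/c2.png",cv2.resize(im[120:320,200:440],None,fx=3,fy=3))
```

```text
[ 0.50838235 -0.01440544  0.20900801] [ 0.09 -0.17 -0.06 -0.36 -0.22  0.29  0.19  0.2 ]
[np.float64(0.4102), np.float64(0.3435), np.float64(0.411), np.float64(0.3441)]
bar [0.5006 0.0486 0.138 ] 0.0055 0.0633
bar [ 0.5259 -0.0731  0.138 ] 0.0049 -0.0611
bar [ 0.5132 -0.0121  0.138 ] 0.0052 0.0012
```

View pics/c2.png

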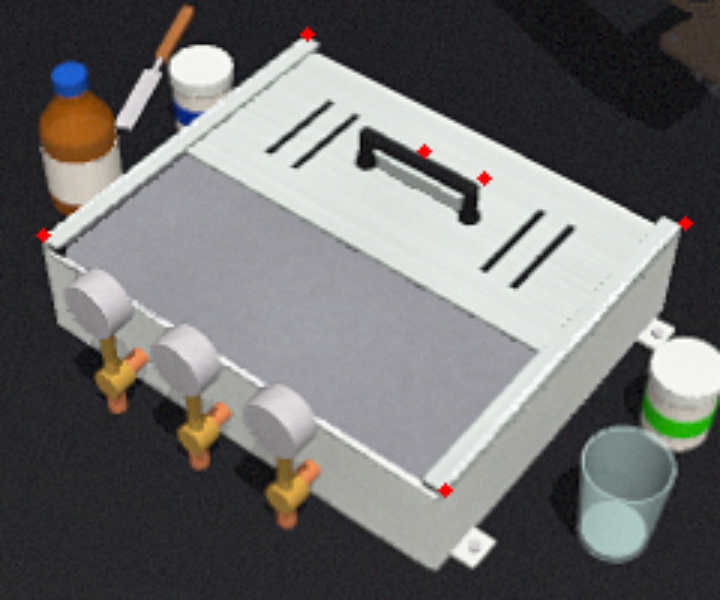

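Both cameras agree to within a few mm: box yaw is 12°, its origin is about (0.508, -0.014), and the bar sits at joint ≈0.005. I'll move to a point in front of the handle with the fingers shut.

```bash
python3 -m jog '{"travel":[[17,35,0],[17,35,0],[17,35,0],[17,35,0],[17,35,0]],"dr":[[0,0,-0.3],[0,0,-0.3],[0,0,-0.3],[0,0,-0.3],[0,0,-0.3]],"jaw":[255,255,255,255,255]}' 40
python3 -m jog '{"travel":[[17,35,0],[17,35,0],[17,35,0],[17,35,0],[17,35,0]],"dr":[[0,0,0],[0,0,0],[0,0,0],[0,0,0],[0,0,0]],"jaw":[255,255,255,255,255]}'
python3 -m jog '{"travel":[[17,35,0],[17,35,0],[17,35,0],[17,35,0],[17,35,0]],"dr":[[0,0,0],[0,0,0],[0,0,0],[0,0,0],[0,0,0]],"jaw":[255,255,255,255,255]}'
python3 -m jog '{"travel":[[17,35,0],[17,35,0],[17,35,0],[0,0,0],[0,0,0]],"dr":[[0,0,0],[0,0,0],[0,0,0],[0,0,0],[0,0,0]],"jaw":[255,255,255,255,255]}'
```

```text
time: 0.52
eef_pos: [0.2431, -0.4792, 0.1916]
tcp_rot: [0.995, 0.104, -0.0, -0.001]
contact_force: [-0.1, 0.1, 0.3]
opening: 0.303
time: 0.93
eef_pos: [0.3279, -0.3042, 0.192]
tcp_rot: [0.995, 0.104, -0.0, -0.0]
contact_force: [0.1, 0.7, 0.5]
opening: -0.0
time: 1.35
eef_pos: [0.4129, -0.1293, 0.1922]
tcp_rot: [0.995, 0.104, 0.0, 0.0]
contact_force: [1.1, 0.2, 0.8]
opening: -0.002
time: 1.77
eef_pos: [0.4637, -0.0244, 0.1919]
tcp_rot: [0.994, 0.107, -0.001, -0.0]
contact_force: [0.0, -1.4, -0.9]
opening: -0.002
```

```bash
python3 -m jog '{"travel":[[0,0,-20],[0,0,-20],[0,0,-20],[0,0,-14],[0,0,0]],"dr":[[0,0,0],[0,0,0],[0,0,0],[0,0,0],[0,0,0]],"jaw":[255,255,255,255,255]}'
python3 - <<'E'
from h import *
im=read_camera("scene");cv2.imwrite("pics/s3.png",cv2.resize(im[100:300,200:440,::-1],None,fx=3,fy=3))
E
```

```text
time: 2.18
eef_pos: [0.4604, -0.027, 0.1146]
tcp_rot: [0.995, 0.104, -0.004, -0.001]
contact_force: [-1.9, 0.4, -0.9]
opening: -0.001
```

View pics/s3.png

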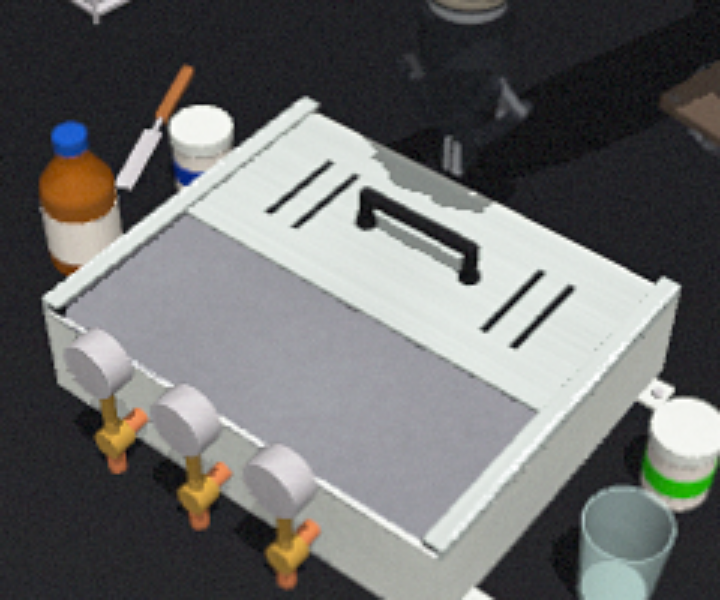

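Run:
```python
from h import *
s=get_state();print(s["eef_pos"],s["dq"].round(3),s["contact_force"])
b=[.5084,-.0144,.209]
for z in(.1146,.14,.18):print((proj("scene",[.4604,-.027,z])-[200,100])*3)
im=read_camera("top");print((proj("top",s["eef_pos"])-[245,180])*5);cv2.imwrite("pics/t3.png",cv2.resize(im[180:300,245:395,::-1],None,fx=5,fy=5))
```

```text
[ 0.46176699 -0.02715385  0.11655363] [ 0.008 -0.028 -0.05   0.002  0.006  0.003] [ 0.16433723 -0.27598664  0.40133908]
[455.54189424 198.84922399]
[457.12737171 176.97388393]
[459.69612312 141.35856236]
[409.7558813  360.59263168]
```

View pics/t3.png

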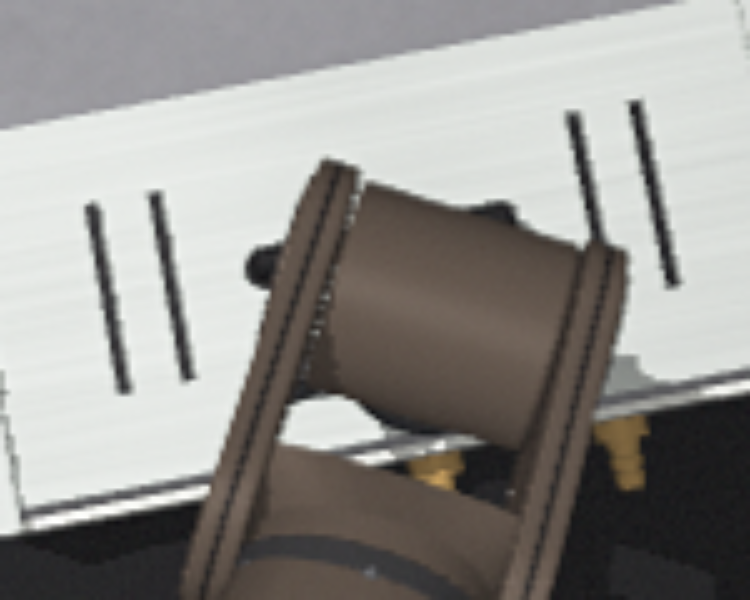

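```bash
python3 -m jog '{"travel":[[8,1.7,0],[8,1.7,0],[6,1.3,0],[4,0.8,0],[4,0.8,0]],"dr":[[0,0,0],[0,0,0],[0,0,0],[0,0,0],[0,0,0]],"jaw":[255,255,255,255,255]}'
python3 -m jog '{"travel":[[4,0.8,0],[4,0.8,0],[4,0.9,0],[4,0.9,0],[4,0.8,0]],"dr":[[0,0,0],[0,0,0],[0,0,0],[0,0,0],[0,0,0]],"jaw":[255,255,255,255,255]}'
python3 -m jog '{"travel":[[4,0.8,0],[4,0.8,0],[4,0.9,0],[4,0.9,0],[4,0.8,0]],"dr":[[0,0,0],[0,0,0],[0,0,0],[0,0,0],[0,0,0]],"jaw":[255,255,255,255,255]}'
```

```text
time: 2.7
eef_pos: [0.4948, -0.0199, 0.119]
tcp_rot: [0.994, 0.105, 0.0, 0.0]
contact_force: [-0.3, 0.4, -0.3]
opening: 0.001
time: 3.12
eef_pos: [0.514, -0.0157, 0.1184]
tcp_rot: [0.995, 0.105, -0.0, -0.0]
contact_force: [0.5, -0.5, -0.8]
opening: -0.002
time: 3.53
eef_pos: [0.5341, -0.0115, 0.1184]
tcp_rot: [0.995, 0.105, -0.0, 0.0]
contact_force: [0.2, 0.6, -0.3]
opening: 0.007
```

No push force showed up where contact was expected, so I'm checking visually.

Run:
```python
from h import *
im=read_camera("scene");print((proj("scene",get_state()["eef_pos"])-[240,120])*4,get_state()["contact_force"]);cv2.imwrite("pics/s4.png",cv2.resize(im[120:260,240:430,::-1],None,fx=4,fy=4))
```

```text
[378.17242228 242.43966239] [-0.31992163 -0.62615807 -0.25015505]
```

View pics/s4.png

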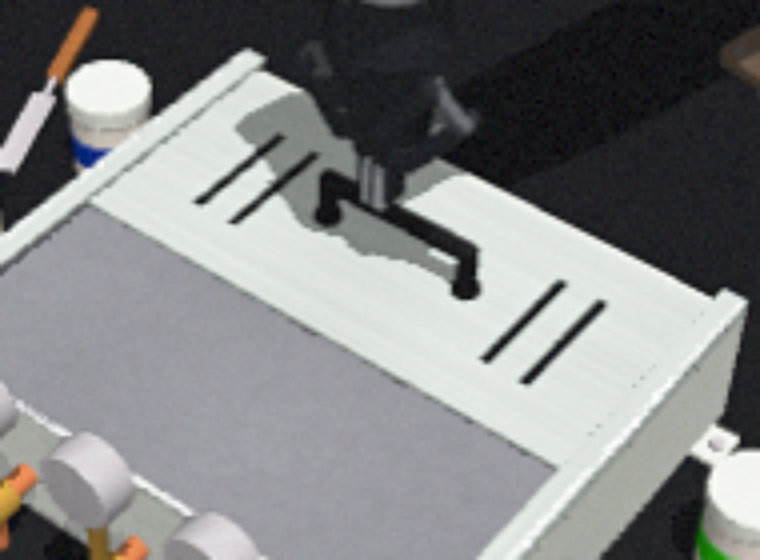

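Run:
```python
from h import *
im=read_camera("scene")[145:205,295:375,::-1]
im=np.clip(im.astype(float)*1.0,0,255)
im=(255*(im/255)**0.5).astype(np.uint8)
a=cv2.resize(im,None,fx=9,fy=9,interpolation=cv2.INTER_CUBIC)
cv2.imwrite("pics/s5.png",a)
s=get_state();print(s["eef_pos"],s["qpos"])
b=[.5084,-.0144,.209]
for X in [s["eef_pos"],s["eef_pos"]+[0,0,.019],s["eef_pos"]+[0,0,.073],box(b,(.005,.055,.101)),box(b,(.005,-.055,.101)),box(b,(.005,0,.14))]: print(((proj("scene",X)-[295,145])*9).round())
```

```text
[ 0.53432338 -0.01153904  0.11853994] [-2.11543460e-01  5.12982468e-02  1.98617564e+00  3.74669955e-05
  1.10374799e+00  1.14942662e+00]
[357. 320.]
[359. 270.]
[365. 124.]
[562. 413.]
[255. 248.]
[411. 228.]
```

View pics/s5.png

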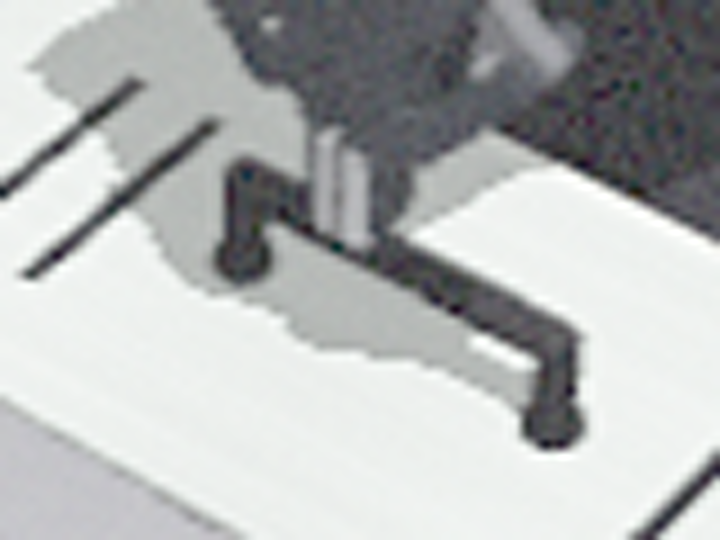

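The finger covers the bar in the image, and its tip shows about 8 px above the projected TCP. So the real tip is roughly 30 mm higher than reported and has passed over the bar, and the cover has not moved. I'll back off and lower in small steps while watching the force.

```bash
python3 -m jog '{"travel":[[-10,-2.1,0],[-10,-2.1,0],[-12,-2.6,0],[-12,-2.5,0],[-8,-1.7,0]],"dr":[[0,0,0],[0,0,0],[0,0,0],[0,0,0],[0,0,0]],"jaw":[255,255,255,255,255]}'
python3 -m jog '{"travel":[[0,0,-3],[0,0,-3],[0,0,-3],[0,0,-2],[0,0,0]],"dr":[[0,0,0],[0,0,0],[0,0,0],[0,0,0],[0,0,0]],"jaw":[255,255,255,255,255]}'
python3 - <<'E'
from h import *
im=read_camera("scene")[130:190,305:385,::-1]
im=(255*(im/255)**0.5).astype(np.uint8)
cv2.imwrite("pics/s6.png",cv2.resize(im,None,fx=9,fy=9,interpolation=cv2.INTER_CUBIC))
s=get_state();print(s["eef_pos"],s["contact_force"]);print((proj("scene",s["eef_pos"])-[305,130])*9)
E
```

```text
time: 4.05
eef_pos: [0.4796, -0.0227, 0.118]
tcp_rot: [0.995, 0.104, -0.001, -0.0]
contact_force: [1.0, 0.2, -0.9]
opening: -0.001
time: 4.47
eef_pos: [0.4816, -0.0225, 0.1067]
tcp_rot: [0.995, 0.105, -0.001, -0.0]
contact_force: [-1.2, 0.0, 0.4]
opening: 0.0
[ 0.48171415 -0.02248308  0.10690873] [ 0.33076163  0.14861365 -0.18295877]
[376.81051853 385.17664004]
```

View pics/s6.png

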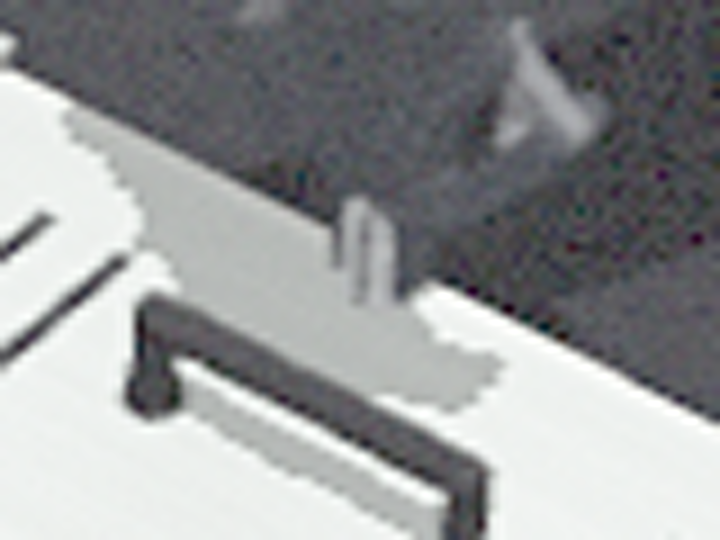

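The tip again shows about 9 px (roughly 30–35 mm) above the reported TCP, and its shadow confirms it is well above the cover. I'll lower further, still force-checked.

```bash
python3 -m jog '{"travel":[[0,0,-2],[0,0,-2],[0,0,-2],[0,0,-1],[0,0,0]],"dr":[[0,0,0],[0,0,0],[0,0,0],[0,0,0],[0,0,0]],"jaw":[255,255,255,255,255]}'
```

```text
time: 4.93
eef_pos: [0.4815, -0.0225, 0.1]
tcp_rot: [0.995, 0.105, -0.0, -0.0]
contact_force: [0.3, -0.4, 0.5]
opening: -0.002
```

```bash
python3 -m jog '{"travel":[[0,0,-2],[0,0,-2],[0,0,-2],[0,0,0]],"dr":[[0,0,0],[0,0,0],[0,0,0],[0,0,0]],"jaw":[255,255,255,255]}'
python3 - <<'E'
from h import *
im=read_camera("scene")[130:190,305:385,::-1];cv2.imwrite("pics/raw_s7.png",im)
old=cv2.imread("pics/s6.png")
g=(im.astype(int).sum(2)//3)
s=get_state();p=proj("scene",s["eef_pos"])-[305,130];print(p,s["contact_force"])
print("cols 35..47");
for r in range(20,50):print(r,g[r,35:48])
E
```

```text
time: 5.27
eef_pos: [0.4813, -0.0225, 0.0939]
tcp_rot: [0.995, 0.105, -0.0, -0.0]
contact_force: [-0.1, 0.6, 0.5]
opening: 0.001
[41.68169457 46.33159558] [-0.1322834  -0.80334527  0.52015156]
cols 35..47
20 [36 33 34 33 35 29 31 38 33 39 35 31 26]
21 [30 32 23 33 30 27 29 34 35 37 37 34 34]
22 [24 34 24 28 31 27 29 28 23 31 34 34 28]
23 [18 29 33 27 31 31 27 32 35 36 33 44 47]
24 [32 22 28 32 34 26 30 32 32 33 34 39 36]
25 [137  93  41  26  34  35  22  34  27  30  34  32  40]
26 [150 119  52  90 122  96  36  38  37  34  32  33  36]
27 [139 111  49  90  96  56  51  45  34  22  36  27  44]
28 [135 105  44 100 106  64 102  96  54  29  34  21  30]
29 [136 108  46 102 102  84 112 101  62  30  37  39  31]
30 [136 109  61 111 103  80 109 105  65  24  35  31  30]
31 [138 109  65 111 101  78 120 116  68  32  32  33  25]
32 [140 105  60 107  97  70 122 116  72  35  28  30  18]
33 [137 113  68 108  94  85 135 116  70  32  36  26  47]
34 [134 137 130 134  95  92 134 117  69  38  32  21 128]
35 [139 142 139 136  94  91 134 113  62  37  22  49 179]
36 [133 138 128 109  74  93 134 111  63  18  74 121 136]
37 [135 137 134 127  87  92 131 120  96 101 119 132 132]
38 [132 137 134 137 134 123 121 124 129 139 140 137 133]
39 [132 132 133 137 136 135 133 139 136 140 138 136 132]
40 [139 137 137 133 137 137 134 139 136 137 138 141 137]
41 [ 94 125 138 136 136 134 137 137 135 134 137 136 142]
42 [ 38  53  88 126 139 135 137 135 134 137 135 137 133]
43 [ 36  34  40  57  91 126 141 138 136 137 133 134 135]
44 [ 35  34  33  37  39  54  87 126 137 140 138 137 129]
45 [ 32  35  38  33  37  36  39  71 101 128 131 135 130]
46 [ 15  26  26  38  38  34  36  38  39  65 142 215 235]
47 [136  44  22  23  34  35  37  38  33  34  52  90 156]
48 [231 187  86  11  16  24  30  36  31  37  32  29  47]
49 [191 231 233 190  84   9  19  29  25  36  34  36  36]
```

```bash
python3 -m jog '{"travel":[[0,0,-3],[0,0,-3],[0,0,-3],[0,0,0]],"dr":[[0,0,0],[0,0,0],[0,0,0],[0,0,0]],"jaw":[255,255,255,255]}'
python3 -m jog '{"travel":[[4,0.8,0],[4,0.8,0],[4,0.9,0],[4,0.9,0],[4,0.8,0]],"dr":[[0,0,0],[0,0,0],[0,0,0],[0,0,0],[0,0,0]],"jaw":[255,255,255,255,255]}'
python3 -m jog '{"travel":[[4,0.8,0],[4,0.8,0],[4,0.9,0],[4,0.9,0],[4,0.8,0]],"dr":[[0,0,0],[0,0,0],[0,0,0],[0,0,0],[0,0,0]],"jaw":[255,255,255,255,255]}'
```

```text
time: 5.65
eef_pos: [0.4811, -0.0225, 0.0845]
tcp_rot: [0.995, 0.105, -0.001, -0.0]
contact_force: [0.4, 0.3, -0.4]
opening: -0.003
time: 6.07
eef_pos: [0.5017, -0.0184, 0.0855]
tcp_rot: [0.994, 0.105, -0.001, 0.0]
contact_force: [-3.9, -0.8, 2.5]
opening: 0.003
time: 6.48
eef_pos: [0.5219, -0.0141, 0.0854]
tcp_rot: [0.995, 0.105, -0.0, -0.0]
contact_force: [-3.9, 0.0, 2.9]
opening: 0.003
```

Contact is made at about 4 N, but the upward component suggests the tip sits high on the bar. I'll back off a little and go lower.

```bash
python3 -m jog '{"travel":[[-4,-0.8,0],[-4,-0.9,0],[0,0,0]],"dr":[[0,0,0],[0,0,0],[0,0,0]],"jaw":[255,255,255]}'
python3 -m jog '{"travel":[[0,0,-2],[0,0,-2],[0,0,-2],[0,0,0]],"dr":[[0,0,0],[0,0,0],[0,0,0],[0,0,0]],"jaw":[255,255,255,255]}'
python3 - <<'E'
from h import *
im=read_camera("scene")[135:195,295:375,::-1]
im=(255*(im/255)**0.5).astype(np.uint8)
cv2.imwrite("pics/s8.png",cv2.resize(im,None,fx=9,fy=9,interpolation=cv2.INTER_CUBIC))
E
```

```text
time: 6.73
eef_pos: [0.5132, -0.0158, 0.0851]
tcp_rot: [0.995, 0.105, 0.0, -0.0]
contact_force: [0.3, 0.3, 0.7]
opening: 0.002
time: 7.07
eef_pos: [0.5133, -0.0158, 0.0788]
tcp_rot: [0.995, 0.105, -0.0, -0.0]
contact_force: [-0.1, 0.7, -0.7]
opening: -0.001
```

View pics/s8.png

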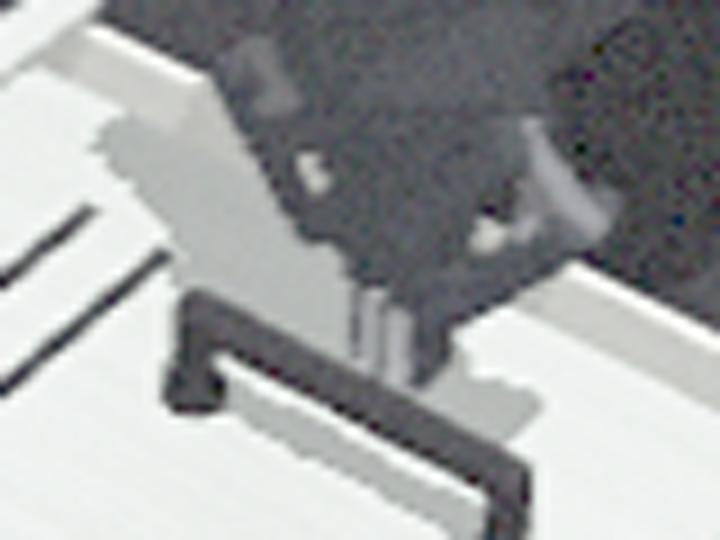

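```bash
python3 -m jog '{"travel":[[4,0.8,0],[4,0.8,0],[4,0.9,0],[4,0.9,0],[4,0.8,0]],"dr":[[0,0,0],[0,0,0],[0,0,0],[0,0,0],[0,0,0]],"jaw":[255,255,255,255,255]}'
python3 -m jog '{"travel":[[4,0.8,0],[4,0.8,0],[4,0.9,0],[4,0.9,0],[4,0.8,0]],"dr":[[0,0,0],[0,0,0],[0,0,0],[0,0,0],[0,0,0]],"jaw":[255,255,255,255,255]}'
```

```text
time: 7.53
eef_pos: [0.5338, -0.0118, 0.0795]
tcp_rot: [0.995, 0.105, -0.001, 0.0]
contact_force: [-3.6, 0.4, 2.4]
opening: -0.002
time: 7.95
eef_pos: [0.5541, -0.0074, 0.0794]
tcp_rot: [0.995, 0.105, -0.0, 0.0]
contact_force: [-3.1, -0.8, 2.7]
opening: -0.002
```

```bash
python3 -m jog '{"travel":[[4,0.8,0],[4,0.8,0],[4,0.9,0],[4,0.9,0],[4,0.8,0]],"dr":[[0,0,0],[0,0,0],[0,0,0],[0,0,0],[0,0,0]],"jaw":[255,255,255,255,255]}'
python3 -m jog '{"travel":[[4,0.8,0],[4,0.8,0],[4,0.9,0],[4,0.9,0],[4,0.8,0]],"dr":[[0,0,0],[0,0,0],[0,0,0],[0,0,0],[0,0,0]],"jaw":[255,255,255,255,255]}'
python3 -m jog '{"travel":[[4,0.8,0],[4,0.8,0],[4,0.9,0],[4,0.9,0],[4,0.8,0]],"dr":[[0,0,0],[0,0,0],[0,0,0],[0,0,0],[0,0,0]],"jaw":[255,255,255,255,255]}'
python3 -m jog '{"travel":[[4,0.8,0],[3,0.6,0],[2,0.4,0],[2,0.4,0],[2,0.4,0]],"dr":[[0,0,0],[0,0,0],[0,0,0],[0,0,0],[0,0,0]],"jaw":[255,255,255,255,255]}'
```

```text
time: 8.37
eef_pos: [0.5741, -0.0032, 0.0795]
tcp_rot: [0.995, 0.105, 0.0, -0.0]
contact_force: [-3.6, -0.9, 3.2]
opening: 0.001
time: 8.78
eef_pos: [0.5941, 0.0011, 0.0794]
tcp_rot: [0.995, 0.105, -0.0, -0.0]
contact_force: [-3.7, -0.6, 3.1]
opening: 0.001
time: 9.2
eef_pos: [0.614, 0.0053, 0.0794]
tcp_rot: [0.995, 0.105, -0.0, -0.0]
contact_force: [-3.5, -0.2, 1.9]
opening: -0.002
time: 9.62
eef_pos: [0.6267, 0.0079, 0.0793]
tcp_rot: [0.995, 0.105, -0.0, -0.0]
contact_force: [-3.1, 0.0, 2.1]
opening: -0.003
```

```bash
python3 -m jog '{"travel":[[2,0.4,0],[2,0.4,0],[2,0.4,0],[2,0.4,0],[2,0.4,0]],"dr":[[0,0,0],[0,0,0],[0,0,0],[0,0,0],[0,0,0]],"jaw":[255,255,255,255,255]}'
python3 -m jog '{"travel":[[1,0.2,0],[1,0.2,0],[1,0.2,0]],"dr":[[0,0,0],[0,0,0],[0,0,0]],"jaw":[255,255,255]}'
```

```text
time: 10.03
eef_pos: [0.6367, 0.0099, 0.0793]
tcp_rot: [0.995, 0.105, -0.0, -0.0]
contact_force: [-3.2, 1.4, 0.9]
opening: 0.001
time: 10.28
eef_pos: [0.6397, 0.0104, 0.0792]
tcp_rot: [0.995, 0.105, -0.0, -0.0]
contact_force: [-3.6, 1.3, 1.4]
opening: 0.001
```

```bash
python3 -m jog '{"travel":[[1,0.2,0],[1,0.2,0]],"dr":[[0,0,0],[0,0,0]],"jaw":[255,255]}'
python3 -m jog '{"travel":[[1,0.2,0],[1,0.2,0]],"dr":[[0,0,0],[0,0,0]],"jaw":[255,255]}'
```

```text
time: 10.45
eef_pos: [0.6416, 0.0108, 0.0792]
tcp_rot: [0.995, 0.105, -0.0, -0.0]
contact_force: [-3.2, 2.3, 0.7]
opening: 0.001
time: 10.62
eef_pos: [0.6436, 0.0112, 0.0792]
tcp_rot: [0.995, 0.105, -0.0, -0.0]
contact_force: [-2.6, 2.1, 0.2]
opening: -0.001
```

```bash
python3 -m jog '{"travel":[[1,0.2,0],[1,0.2,0]],"dr":[[0,0,0],[0,0,0]],"jaw":[255,255]}'
python3 - <<'E'
from h import *
b=[.5084,-.0144,.209]
im=read_camera("scene")[:,:,::-1];cv2.imwrite("pics/raw_s9.png",im)
# bar posts by template from initial scene picture
old=cv2.imread("pics/scene0.png")
for y in(.058,-.058):
    u=proj("scene",box(b,(.005,y,.105))).round().astype(int)+[-1,2]
    t=old[u[1]-14:u[1]+8,u[0]-10:u[0]+11]
    r=cv2.matchTemplate(im[100:300,180:460],t,cv2.TM_CCOEFF_NORMED);_,v,_,m=cv2.minMaxLoc(r)
    n=np.array([m[0]+180+10,m[1]+100+14]);print(u,n,v)
    print((ray("scene",n,.105)-ray("scene",u,.105))@np.array([np.cos(.209),np.sin(.209),0]))
E
```

```text
time: 10.78
eef_pos: [0.6435, 0.0112, 0.0792]
tcp_rot: [0.994, 0.105, -0.003, -0.0]
contact_force: [-12.1, 0.1, 5.8]
opening: -0.001
[358 192] [322 226] 0.9479821920394897
0.14728971737153684
[321 173] [284 204] 0.8641314506530762
0.1460096958855848
```

The stop is reached: the force rose to 12 N, and the image shift of about 0.147 m plus the 0.005 start gives about 0.152. I'll retreat and move aside to look into the bay.

```bash
python3 -m jog '{"travel":[[-4,-0.8,0],[-10,-2.1,0],[-10,-2.1,10],[-10,-2,30],[-10,-2,40]],"dr":[[0,0,0],[0,0,0],[0,0,0],[0,0,0],[0,0,0]],"jaw":[255,255,255,255,255]}'
python3 -m jog '{"travel":[[-15,-30,10],[-15,-38,0],[-15,-38,0],[-15,-38,0],[-15,-38,0]],"dr":[[0,0,0],[0,0,0],[0,0,0],[0,0,0],[0,0,0]],"jaw":[255,255,255,255,255]}'
python3 -m jog '{"travel":[[-15,-38,0],[-5,-38,0],[0,-38,0],[0,-20,0],[0,0,0]],"dr":[[0,0,0],[0,0,0],[0,0,0],[0,0,0],[0,0,0]],"jaw":[255,255,255,255,255]}'
python3 - <<'E'
from h import *
im=read_camera("top")[:,:,::-1];cv2.imwrite("pics/raw_t9.png",im)
im2=read_camera("scene")[:,:,::-1];cv2.imwrite("pics/raw_s10.png",im2)
a=cv2.resize(im[180:300,215:425],None,fx=3.8,fy=3.8,interpolation=cv2.INTER_CUBIC)
cv2.imwrite("pics/t9.png",a);print(a.shape)
E
```

```text
time: 11.25
eef_pos: [0.5999, 0.0021, 0.1565]
tcp_rot: [0.995, 0.104, -0.002, -0.0]
contact_force: [0.5, 0.3, 0.3]
opening: -0.0
time: 11.67
eef_pos: [0.5273, -0.1821, 0.1707]
tcp_rot: [0.994, 0.105, 0.002, 0.002]
contact_force: [1.2, -0.2, 0.3]
opening: 0.005
time: 12.08
eef_pos: [0.5071, -0.3194, 0.1704]
tcp_rot: [0.995, 0.102, 0.002, 0.003]
contact_force: [-0.3, 0.0, -0.4]
opening: -0.001
(456, 798, 3)
```

View pics/t9.png

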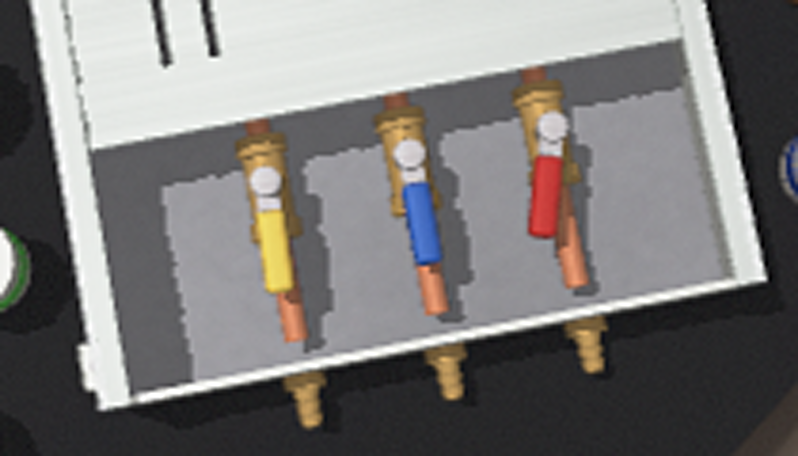

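Red is the rightmost valve (box y ≈ -100), with its stem at (552,127) and tip at (543,236). It is a little closed already. Blue and yellow are nearly open, and the cover is fully back. Next I'll compute the push path.

Run:
```python
from h import *
b=[.5084,-.0144,.209];c,s=np.cos(b[2]),np.sin(b[2])
def tobox(w):d=w[:2]-b[:2];return np.array([c*d[0]+s*d[1],-s*d[0]+c*d[1]])*1e3
P=lambda q,z:tobox(ray("top",np.array(q)/3.8+[215,180]-.37,z))
for n,a,t in(("red",(552,127),(543,236)),("blue",(409,153),(430,263)),("yel",(265,181),(279,291))):
    A,T=P(a,.085),P(t,.078);d=T-A;print(n,A.round(1),T.round(1),"ang",np.arctan2(d[1],-d[0]).round(3),np.hypot(*d).round(1))
st=np.array([.03,-.1]);w=[]
e=box(b,(.03-.048,-.136,0))[:2]*1e3;print("descend at",e.round(1))
prev=None
for th in np.radians(range(0,101,10)):
    d=np.array([-np.cos(th),np.sin(th)]);n=np.array([np.sin(th),np.cos(th)])
    C=st+.048*d-n*(.009)-np.array([.011*min(1,np.sin(th)*3),.0145*min(1,np.cos(th)*3)])
    W=box(b,(*C,0))[:2]*1e3;print(round(np.degrees(th)),(C*1e3).round(1),W.round(1),None if prev is None else (W-prev).round(1));prev=W
```

```text
red [ 29.5 -99.1] [-36.  -80.6] ang 0.275 68.1
blue [30.1 -7.9] [-39.3  -7.9] ang -0.001 69.4
yel [29.7 83.6] [-38.7  87.6] ang 0.058 68.5
descend at [ 519.  -151.2]
0 [ -18.  -123.5] [ 516.4 -138.9] None
10 [ -24.6 -115. ] [ 508.2 -132. ] [-8.2  6.9]
20 [ -29.2 -106.5] [ 502.  -124.7] [-6.3  7.3]
30 [-27.1 -98.3] [ 502.3 -116.2] [0.4 8.5]
40 [-23.6 -90.5] [ 504.1 -107.9] [1.8 8.3]
50 [-18.7 -83.5] [ 507.4 -100. ] [3.2 7.9]
60 [-12.8 -77.4] [511.9 -92.8] [4.6 7.2]
70 [ -5.9 -72.5] [517.7 -86.5] [5.7 6.3]
80 [  1.8 -61.8] [523.  -74.5] [ 5.3 12. ]
90 [ 10. -52.] [529.  -63.2] [ 6.  11.3]
100 [ 18.5 -43.6] [535.5 -53.2] [ 6.5 10. ]
```

Stem positions come out at (30, -100), (30, -8) and (30, 84) within 1 mm, and red is at 0.275 rad. Going above the descent point, then down.

```bash
python3 -m jog '{"travel":[[3,36,0],[3,38,0],[3,38,0],[3,38,0],[0,18.2,0]],"dr":[[0,0,0],[0,0,0],[0,0,0],[0,0,0],[0,0,0]],"jaw":[255,255,255,255,255]}'
python3 -m jog '{"travel":[[0,0,0],[0,0,-20],[0,0,-25],[0,0,-25],[0,0,-10]],"dr":[[0,0,0],[0,0,0],[0,0,0],[0,0,0],[0,0,0]],"jaw":[255,255,255,255,255]}'
python3 -m jog '{"travel":[[0,0,-10],[0,0,-8],[0,0,-8],[0,0,-5],[0,0,0]],"dr":[[0,0,0],[0,0,0],[0,0,0],[0,0,0],[0,0,0]],"jaw":[255,255,255,255,255]}'
python3 -c "
from h import *
cv2.imwrite('pics/raw_s11.png',read_camera('scene')[:,:,::-1])"
```

```text
time: 12.6
eef_pos: [0.5189, -0.1404, 0.1696]
tcp_rot: [0.994, 0.107, 0.001, -0.0]
contact_force: [0.2, 0.7, -0.7]
opening: -0.001
time: 13.02
eef_pos: [0.5169, -0.1441, 0.0861]
tcp_rot: [0.994, 0.105, -0.002, -0.001]
contact_force: [0.3, -0.2, -0.6]
opening: -0.003
time: 13.43
eef_pos: [0.5184, -0.1453, 0.0578]
tcp_rot: [0.995, 0.105, -0.0, -0.0]
contact_force: [-0.5, -0.3, -1.1]
opening: 0.002
```

```bash
python3 -m jog '{"travel":[[0,0,-5],[0,0,-5],[0,0,-4],[0,0,-3],[0,0,0]],"dr":[[0,0,0],[0,0,0],[0,0,0],[0,0,0],[0,0,0]],"jaw":[255,255,255,255,255]}'
python3 -m jog '{"travel":[[0,0,-3],[0,0,-3],[0,0,-3],[0,0,-2],[0,0,0]],"dr":[[0,0,0],[0,0,0],[0,0,0],[0,0,0],[0,0,0]],"jaw":[255,255,255,255,255]}'
```

```text
time: 13.9
eef_pos: [0.5181, -0.145, 0.0405]
tcp_rot: [0.995, 0.105, -0.001, -0.0]
contact_force: [-0.2, -0.4, 0.2]
opening: -0.0
time: 14.32
eef_pos: [0.5183, -0.1451, 0.0298]
tcp_rot: [0.995, 0.105, -0.0, -0.0]
contact_force: [-1.1, 0.1, 0.0]
opening: 0.0
```

```bash
python3 -m jog '{"travel":[[-5,3,0],[-5,4,0],[-4,4,0],[-2,4,0],[0,3,0]],"dr":[[0,0,0],[0,0,0],[0,0,0],[0,0,0],[0,0,0]],"jaw":[255,255,255,255,255]}'
python3 -m jog '{"travel":[[0,3,0],[0,3,0],[0.5,3,0],[0.5,3,0],[0.7,3,0]],"dr":[[0,0,0],[0,0,0],[0,0,0],[0,0,0],[0,0,0]],"jaw":[255,255,255,255,255]}'
```

```text
time: 14.73
eef_pos: [0.502, -0.1266, 0.0304]
tcp_rot: [0.995, 0.105, -0.0, -0.0]
contact_force: [0.3, 0.0, 0.1]
opening: -0.0
time: 15.15
eef_pos: [0.5035, -0.1125, 0.0302]
tcp_rot: [0.994, 0.105, -0.001, 0.0]
contact_force: [-3.9, -4.8, 1.3]
opening: -0.0
```

```bash
python3 -m jog '{"travel":[[0.6,3,0],[1,3,0],[1.2,3,0],[1.2,3,0],[1.5,3,0]],"dr":[[0,0,0],[0,0,0],[0,0,0],[0,0,0],[0,0,0]],"jaw":[255,255,255,255,255]}'
python3 -m jog '{"travel":[[1.8,3,0],[2,2.5,0],[2.2,2.5,0],[2.2,2.5,0],[2.2,2.5,0]],"dr":[[0,0,0],[0,0,0],[0,0,0],[0,0,0],[0,0,0]],"jaw":[255,255,255,255,255]}'
```

```text
time: 15.57
eef_pos: [0.5084, -0.0969, 0.0301]
tcp_rot: [0.994, 0.105, -0.002, -0.0]
contact_force: [-5.2, -1.3, 1.1]
opening: 0.004
time: 15.98
eef_pos: [0.5182, -0.0834, 0.0298]
tcp_rot: [0.994, 0.105, -0.003, -0.001]
contact_force: [-5.4, -1.2, 2.8]
opening: 0.001
```

```bash
python3 -m jog '{"travel":[[2.2,2.8,0],[2.2,2.8,0],[2,2.8,0],[2,2.8,0]],"dr":[[0,0,0],[0,0,0],[0,0,0],[0,0,0]],"jaw":[255,255,255,255]}'
python3 -m jog '{"travel":[[1.5,1.5,0],[1.5,1,0]],"dr":[[0,0,0],[0,0,0]],"jaw":[255,255]}'
```

```text
time: 16.32
eef_pos: [0.5279, -0.0733, 0.0299]
tcp_rot: [0.994, 0.105, -0.001, 0.0]
contact_force: [-2.8, -4.2, -0.7]
opening: -0.002
time: 16.48
eef_pos: [0.5309, -0.0705, 0.0299]
tcp_rot: [0.994, 0.105, -0.001, -0.0]
contact_force: [-2.6, -3.8, -0.0]
opening: -0.003
```

```bash
python3 -m jog '{"travel":[[1,0.2,0],[1,0.2,0]],"dr":[[0,0,0],[0,0,0]],"jaw":[255,255]}'
```

```text
time: 16.65
eef_pos: [0.531, -0.0703, 0.0298]
tcp_rot: [0.994, 0.105, -0.004, -0.0]
contact_force: [-10.0, -5.2, 3.0]
opening: -0.001
```

```bash
python3 -m jog '{"travel":[[0.7,0.1,0],[0.5,0.1,0]],"dr":[[0,0,0],[0,0,0]],"jaw":[255,255]}'
```

```text
time: 16.82
eef_pos: [0.5309, -0.0703, 0.0298]
tcp_rot: [0.994, 0.105, -0.006, -0.001]
contact_force: [-13.3, -5.4, 6.7]
opening: -0.001
```

The lever is firmly at its stop, at the position expected for 90°. I'll retreat and verify.

```bash
python3 -m jog '{"travel":[[-5,-1,0],[-8,-2,0],[-8,-2,5],[0,0,20],[0,0,35]],"dr":[[0,0,0],[0,0,0],[0,0,0],[0,0,0],[0,0,0]],"jaw":[255,255,255,255,255]}'
python3 -m jog '{"travel":[[0,0,40],[0,-10,38],[0,-38,0],[0,-38,0],[0,-38,0]],"dr":[[0,0,0],[0,0,0],[0,0,0],[0,0,0],[0,0,0]],"jaw":[255,255,255,255,255]}'
python3 -m jog '{"travel":[[0,-38,0],[0,-38,0],[0,-38,0],[0,-20,0],[0,0,0]],"dr":[[0,0,0],[0,0,0],[0,0,0],[0,0,0],[0,0,0]],"jaw":[255,255,255,255,255]}'
python3 - <<'E'
from h import *
im=read_camera("top")[:,:,::-1];im2=read_camera("scene")[:,:,::-1]
a=cv2.resize(im[90:300,170:470],(700,490),interpolation=cv2.INTER_CUBIC)
cv2.imwrite("pics/t12.png",a)
h=cv2.cvtColor(im,cv2.COLOR_BGR2HSV)
m=((h[...,0]<6)|(h[...,0]>174))&(h[...,1]>170)&(h[...,2]>90);m[:180]=0;m[300:]=0;m[:,:215]=0;m[:,425:]=0
b=[.5084,-.0144,.209];c,s=np.cos(b[2]),np.sin(b[2])
ys,xs=np.nonzero(m);w=np.array([ray("top",(x,y),.079)[:2] for x,y in zip(xs,ys)])-b[:2]
q=np.c_[c*w[:,0]+s*w[:,1],-s*w[:,0]+c*w[:,1]]*1e3
print(len(q),q.mean(0),q.min(0),q.max(0));v=cv2.fitLine(q.astype(np.float32),cv2.DIST_L2,0,.01,.01).ravel();print(v)
d=q.mean(0)-[30,-100];print("ang deg",np.degrees(np.arctan2(d[1],-d[0])))
o=cv2.imread("pics/top0.png");dd=cv2.absdiff(im,o).max(2);dd[:,:]*=(dd>60)
for n,(x,y,k,l) in dict(green=(190,232,36,36),orange=(180,282,36,34),beaker=(172,182,38,36),blue=(418,205,36,36),bottle=(412,142,40,40),spat=(442,195,58,70)).items():print(n,(dd[y:y+l,x:x+k]>0).sum())
E
```

```text
time: 17.23
eef_pos: [0.5102, -0.0735, 0.0873]
tcp_rot: [0.995, 0.104, -0.003, -0.002]
contact_force: [0.9, -0.1, 1.3]
opening: 0.001
time: 17.65
eef_pos: [0.5147, -0.2, 0.1708]
tcp_rot: [0.994, 0.105, 0.002, 0.001]
contact_force: [0.6, -0.6, -0.0]
opening: 0.003
time: 18.07
eef_pos: [0.5136, -0.3371, 0.1691]
tcp_rot: [0.995, 0.102, 0.001, 0.001]
contact_force: [-0.1, -0.1, 1.1]
opening: -0.0
138 [ 30.09467949 -55.52924753] [ 21.86151109 -79.38203216] [ 38.40567704 -31.4376118 ]
[ 5.5770148e-03 -9.9998444e-01  3.0094679e+01 -5.5529247e+01]
ang deg 90.12198414907755
green 0
orange 0
beaker 0
blue 0
bottle 0
spat 500
```

View pics/t12.png

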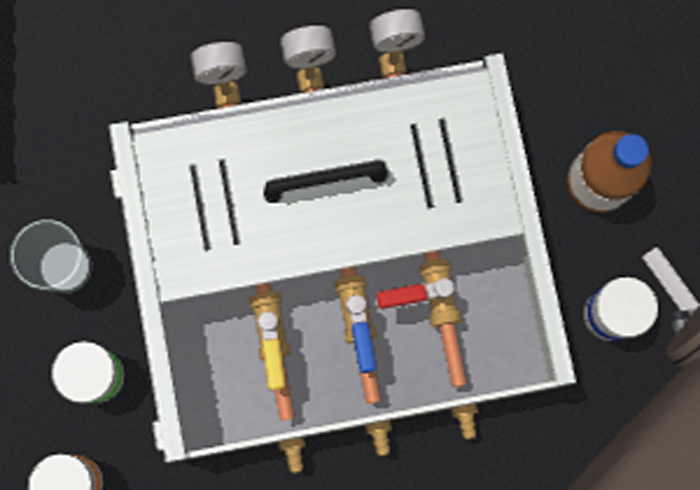

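Red is crosswise at 90.1°, blue and yellow are still open, and the jars, bottle and beaker show no change. The spatula difference comes from the arm covering it. I'll check the bar position and hand in.

Run:
```python
from h import *
b=[.5084,-.0144,.209];c,s=np.cos(b[2]),np.sin(b[2])
w=ray("top",np.array([325,181])*.4286+[170,90],.138);d=w[:2]-b[:2];print("cover",c*d[0]+s*d[1])
print(get_state()["contact_force"],get_state()["dq"].round(3))
print(sign_off())
```

```text
cover 0.14896981947596266
[-0.00293789  0.62486124 -0.62401934] [ 0.032 -0.016  0.024 -0.001  0.005  0.001]
the job is handed in; nothing more can be done
None
```

The red valve is shut and the cover is open. I pushed the cover back by its bow handle with about 4 N until it met its stop at 12 N. Then I swept the red lever clockwise with about 5–6 N until it met its stop at about 15 N. I withdrew the hand and handed in at about 18 s.

**Last checks:**
- **Red lever:** it measures 90.1° in the top picture.
- **Blue and yellow valves:** both still look open.
- **Jars, bottle and beaker:** no change from the first picture.
- **Spatula:** this check failed. The arm partly hid it in the last picture, so the comparison showed a difference there. I never went down near it.
- **Hand:** it ended clear of the box, with no contact force.

**Disagreements:**
- **Cover position:** my reading of the handle in the last picture gives 0.149 m. The scene camera gave about 0.152 m, and the full travel is 0.155 m. I went by the clear force rise at the stop, where the finger position also fitted full travel.
- **Fingertip height:** the fingertips appeared about 30 mm higher in the pictures than the reported TCP. The first push passed over the handle without touching it, so I lowered the hand under force checks and worked with that offset.

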